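# Tuck a specimen carrier under the stage leaf and hold it pressed

## Robot

A 7-joint arm with a two-finger parallel gripper is mounted at the origin on the work surface. World frame = base frame: x ahead of the robot, y to its left, z up, the work surface at z = 0. Lengths are in m, angles in rad, forces in N, time in s.
With the tool pointing down it reaches from about 0.425 to 0.95 m from the base axis. Payload 4.7 kg.
Tool frame: the origin (TCP) lies between the finger pads; the fingertips stand 14 mm ahead of it and the grasp point (between the pads) lies 5 mm behind it; z points along the fingers, y is the direction in which the jaws open and shut (so a half turn about z gives the same grasp; the last joint's range is limited). The gripper opens to 85 mm and grips with 20 to 120 N. Pads are 22 mm wide; open, the fingers measure 114 mm over their backs; the gripper's body (76 mm by 85 mm) begins 54 mm behind the grasp point. The pads swing forward as they close: fully open they stand 13 mm farther back than shut.
Start: joints at [1.145, 0.469, -0.049, 1.532, 0.024, 1.141, -0.082], TCP at [0.261, -0.623, 0.245] pointing down, gripper open.
Joint ranges: [-2.59, 2.59], [-0.33, 1.99], [-1.39, 1.29], [0.1, 2.45], [-1.04, 4.18], [0.21, 1.99], [-2.66, 2.66]. Speed limits (rad/s): [2.57, 2.57, 3.14, 3.14, 3.14, 3.14, 3.14].

## Interface

Orientations are given as a unit quaternion [w, x, y, z].
In Python, from rig import observe, camera, camera_params, job_done, outline_of gives the robot as it stands.
- The arm moves only by the tool servo_tool, never from a script. Its argument "rows" is a list of rows, each an object of numbers: "dx", "dy", "dz": the shift along the world's x, y, z as a fraction of full scale; "roll": the turn about the world's z as a fraction of full scale; "gripper": the opening, from 0 (shut) to 1 (fully open). In form: [{"dx": .., "dy": .., "dz": .., "roll": .., "gripper": ..}, ...]. A call has 1 to 8 rows; each row is the pose to reach, as a shift and turn from the pose commanded when the call began; what a row does not reach only later rows make up. Full scale, the value 1, is 200 mm for a shift and 120 degrees for a turn. A row lasts 1/10 s, in which the tool goes at most 50 mm and 8.59 degrees, less where a joint would pass 70% of its speed; a pose out of reach is approached as far as the arm can. A call with a number of a shift or a turn outside -1 to 1 is refused whole. A call with a gripper value outside its range is refused whole. The fingers move at their own pace and stop on an object; "grip_force" is the grip in N (left out, the last holds). Time passes only in rows, so rows that repeat a pose let the fingers close. It gives the time, the measured TCP pose, the force and the opening at its end, in the units of the state.
- observe(): the state, without advancing time (a new reading comes with each control period).
- camera(name): name is "side" or "top" or "wrist"; returns (picture, depth): 400x640x3 uint8, red, green, blue; 400x640 float32, m along the optical axis (not along the pixel's ray), 0 where there is no reading.
- camera_params(name): a dict with "intrinsics" (3x3 intrinsics, pixels), "R" (3x3) and "t" (3): a world point X has camera coordinates R X + t. Camera axes: x right, y down, z forward; pixel columns grow to the right and rows downward; lengths in m; the calibration is good to about 2 mm. A picture is of the moment at which its call begins: read the wrist's pose just before it. camera_params takes no time and is no camera call; for the wrist camera it gives the pose at the moment of the call.
- job_done(): hands the job in, once; it reports no verdict.
Trained networks look in the newest picture that a camera, given by its name, has taken for a name from the list of things; names that differ only in an ending like _2 or _b are one class to them, and where a whole thing is asked for, a point or a joint stands for the part that bears it (a point fixed in the world has none). Each returns a list of dicts, best first, with "score" (0 to 1); they miss things now and then, are a little off and sometimes report something else, mostly with a low value. They report only what shows in the picture. A call takes as long as a camera call. They do not tell look-alikes from the thing itself.
- outline_of(camera, thing): "mask" (400x640 bool, what is visible of it) and "extent" ([left, top, width, height] in pixels, round what is visible of it).
The state is a dict: "t": time; "joint_positions": joint angles; "joint_vel": joint speeds; "effort": joint torques, N m; "eef_pos": TCP position; "tool_rot": TCP orientation; "force": force on the tool from outside, world axes, zero at the start; "moment": the same for the moment, N m; "grip_width": finger opening in m.
Only numpy, scipy, OpenCV 4.12 (cv2) and the standard library are available. Lean on these libraries where they do the work, as an engineer would, in place of code of your own. Each camera call takes 0.05 s, during which the arm holds its last target.

## Task

Pick up the blue specimen carrier by its yellow grip block, bring it level to the open front of the black stage and slide its front edge (the end with the red line) straight in under the steel retaining leaf, centred and square to it and without lifting the leaf, until the red line lies below the leaf's front edge. Then press the carrier flat onto the stage with a firm push of about 10 N, and finish like that: still gripping the block and still pressing. Leave everything else on the bench where it is.

Things in the scene. Friction and masses are not known exactly. Their poses are not given: they have to be found in the camera images.
- carrier_grip (a point): centre of the specimen carrier's yellow grip block: 40 mm along x, 16 mm along y (pinch it across this), 38 mm high, standing on a blue plate 5 mm thick. The point is 24 mm above the plate's underside, 19 mm below the block's top, 65 mm behind the plate's front edge, on its centre line. Axes of the carrier: +x to its front edge, +z up. About 160 g; starts flat on the bench
- carrier_front (a point): middle of the front edge of the carrier's plate, on its underside; axes as the carrier. The plate is 110 mm long (x), 76 mm wide (y), 5 mm thick, with two glass slides let in flush; a red line across it lies 22 mm behind the front edge
- mouth (a point): point on the stage's top face (28 mm above the bench) straight below the middle of the steel retaining leaf's front edge. +x: direction in which the carrier slides in under the leaf, +y along the leaf's edge, +z up. The clear gap under the leaf is 8 mm, widening to 13 mm at its bent-up front edge; a hinge bar closes it 41 mm behind that edge. Nothing rises over 20 mm above the top face
- bed: the stage's flat black top plate, fixed and rigid, 186 x 146 x 6 mm, its top 28 mm above the bench; origin 35 mm before (-x of) the mouth point and 6 mm below the top face; axes as the mouth point. The top face reaches from 133 mm before the mouth point to 53 mm behind it. The grey stage under it is fixed to the bench
- leaf (a joint): the light steel retaining leaf, 110 mm wide, 2.5 mm thick, hinged along its rear edge 48 mm behind the mouth point: 0 = down in its place, grows (rad) as its front edge is lifted; it falls back by itself under its weight and a weak spring
- dish: bystander, to be left where it is: small closed clear petri dish, 60 mm across, 15 mm high; origin at the centre of its underside
- big_dish: bystander, to be left where it is: large closed clear petri dish, 90 mm across, 15 mm high; origin at the centre of its underside
- reagent: bystander, to be left where it is: amber bottle, 60 mm across, 120 mm high; origin at the centre of its underside
- beaker: bystander, to be left where it is: glass beaker, 66 mm across, 80 mm high; origin at the centre of its underside
- slide_box: bystander, to be left where it is: green box with a white lid, 97 x 62 x 33 mm; origin at the centre of its underside
- syringe: bystander, to be left where it is: white syringe lying down, 150 mm long, 20 mm high; origin at the centre of its underside
Things that resemble listed ones, but are neither listed nor needed, are in the scene too. Leave any purple look-alike of the part that bears carrier_grip alone. What is shaped like the part that bears mouth but green or purple is not meant.

How it is judged:
On the way, in this order (a step that is already met when the one before it is completed fails the run):
1. the carrier is held level and low in front of the leaf, lined up with the gap, its front edge not yet under the leaf (x of carrier_front in the frame of mouth between -0.08 and -0.001 m and y of carrier_front in the frame of mouth between -0.03 and 0.03 m and z of carrier_front in the frame of mouth between -0.004 and 0.012 m and contact force between the fingers and carrier above 1 N and value of joint leaf below 0.06 rad), for 0.05 s.
2. the front edge is tucked under the leaf, which stays down (x of carrier_front in the frame of mouth above 0.006 m and y of carrier_front in the frame of mouth between -0.025 and 0.025 m and z of carrier_front in the frame of mouth between -0.004 and 0.008 m and value of joint leaf below 0.06 rad), for 0.05 s.
At the end, for the whole second after the job is handed in: For the last second: front edge 16-28 mm in under the leaf edge (red line: 22), within 12 mm of its middle, square to 0.12 rad; underside within 3 mm of the stage top, tilt under 0.04 rad; still, gripped by the block, pressed with 5-30 N; leaf down (under 0.06 rad) (x of carrier_front in the frame of mouth between 0.016 and 0.028 m and y of carrier_front in the frame of mouth between -0.012 and 0.012 m and z of carrier_front in the frame of mouth between -0.003 and 0.003 m and angle between the x axis of carrier_front and the x axis of mouth, either way round below 0.12 rad and angle between carrier_front's own z axis and vertical below 0.04 rad and contact force between carrier and bed between 5 and 30 N and contact force between the fingers and carrier above 2 N and distance between the grasp point and carrier_grip below 0.028 m and value of joint leaf below 0.06 rad and linear speed of carrier below 0.02 m/s); the arm keeps its last pose, push and grip.
It fails at once if the leaf is lifted (its front edge by more than about 4 mm) (value of joint leaf above 0.08 rad).
It fails at once if the carrier is rammed onto the stage (over 60 N) (contact force between carrier and bed above 60 N).
It fails at once if a bystander is pushed more than 20 mm from its place (distance of any of dish, big_dish, reagent, beaker, slide_box, syringe from where it was at the start of the episode above 0.02 m).
It also fails if it takes over 48 s, if anything falls off the work surface, if the arm or the gripper's body presses on something with over 40 N, if the wrist force passes 120 N, or if a joint passes its speed limit or range.

## Working session

There is one attempt and no reset: what is moved stays moved. The work goes in short steps, Python scripts to look and compute and a tool call to move; the robot and the scene stay as the last step left them, time stands still between calls to the robot, and variables do not carry over. Pictures are saved under pics/ and viewed, and the job is handed in when it is done.

Besides the shell and the picture viewer there is one more tool, called after ">>>" as name([rows], argument=value, ...), one row to a line, values as JSON. servo_tool: Moves the arm, as the interface text tells. Shift numbers are shares of 200 mm and turn numbers shares of 120 degrees, none past 1 either way. Its arguments: {"type":"object","properties":{"rows":{"type":"array"},"grip_force":{"type":"number"}},"required":["rows"]}

```bash
ls; mkdir -p pics
cat > h.py <<'E'
import numpy as np,cv2
from rig import observe,camera,camera_params,job_done,outline_of
def save(n,p): cv2.imwrite('pics/'+n+'.png',cv2.cvtColor(p,cv2.COLOR_RGB2BGR))
def world(par,u,v,d):
    K=np.array(par['intrinsics']);R=np.array(par['R']);t=np.array(par['t'])
    u=np.asarray(u,float);v=np.asarray(v,float)
    c=np.stack([(u-K[0,2])/K[0,0]*d,(v-K[1,2])/K[1,1]*d,d+0*u],-1)
    return (c-t)@R
def pc(par,d):
    v,u=np.mgrid[:400,:640]
    return world(par,u,v,d)
E
python3 - <<'E'
from h import *
s=observe();print(s)
for n in['side','top']:
    p,d=camera(n);save(n+'0',p);np.savez('/tmp/'+n,p=p,d=d,**camera_params(n))
    for th in ['carrier_grip','leaf','bed']:
        for o in outline_of(n,th)[:4]: print(n,th,round(o['score'],2),o['extent'])
E
```

```text
pics
{'t': 0.0, 'joint_positions': array([ 1.14510763,  0.46945941, -0.0485986 ,  1.53371492,  0.02406069,
        1.14101862, -0.08231974]), 'joint_vel': array([ 7.58959195e-04, -4.10336081e-04,  3.12003691e-04,  2.30991230e-03,
       -7.83215194e-05,  9.47903303e-04, -3.93953863e-04]), 'effort': array([ 1.77129300e-04, -5.10306358e+01, -4.69875871e-02, -2.37717372e+01,
        1.05489918e-02,  7.42454315e-03, -7.21830872e-06]), 'eef_pos': array([ 0.26065879, -0.62201809,  0.2442404 ]), 'tool_rot': array([-9.84508701e-04,  9.80383890e-01,  1.97094933e-01, -2.17590361e-04]), 'force': array([ 0.1148374 ,  0.31902533, -0.0651706 ]), 'moment': array([ 0.00736548, -0.01825742,  0.00267711]), 'grip_width': 0.08550984635760095}
side carrier_grip 0.71 [266.7, 261.2, 55.9, 26.9]
side carrier_grip 0.66 [331.1, 280.2, 55.9, 53.7]
side carrier_grip 0.51 [308.0, 153.8, 71.9, 34.2]
side carrier_grip 0.22 [197.4, 185.0, 37.1, 30.6]
side leaf 0.8 [307.9, 154.0, 16.3, 25.7]
side leaf 0.77 [330.4, 106.1, 14.0, 21.6]
side leaf 0.72 [411.0, 137.8, 17.9, 28.2]
side bed 0.93 [411.6, 140.3, 68.9, 34.2]
side bed 0.81 [328.2, 105.1, 63.3, 31.3]
side bed 0.71 [303.8, 154.7, 74.3, 36.3]
top carrier_grip 0.95 [229.7, 163.9, 31.6, 45.9]
top carrier_grip 0.7 [200.8, 233.5, 45.3, 33.2]
top carrier_grip 0.45 [302.0, 203.5, 24.4, 37.6]
top leaf 0.81 [418.4, 265.8, 47.5, 20.7]
top leaf 0.8 [357.3, 157.2, 43.2, 27.6]
top leaf 0.78 [459.7, 154.4, 44.7, 23.4]
top bed 0.93 [407.7, 261.3, 76.4, 83.6]
top bed 0.86 [451.2, 151.7, 81.2, 82.4]
top bed 0.4 [224.9, 165.8, 38.0, 47.3]
```

View pics/side0.png

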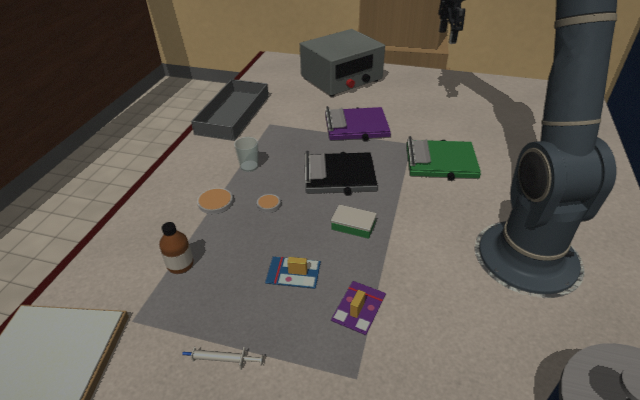

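View pics/top0.png

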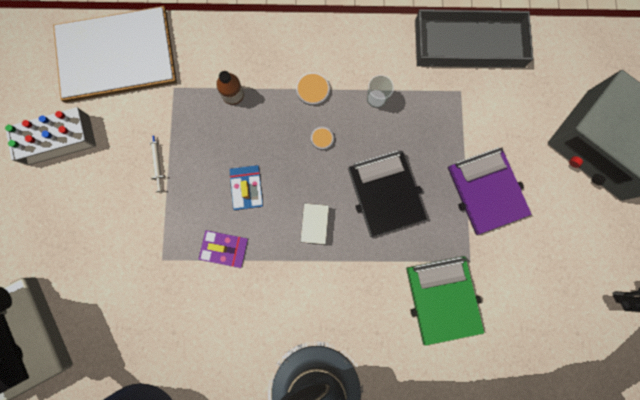

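The blue carrier is at top (246,188), side (293,270). Its look-alike is the purple one at top (223,248), side (358,306). The black stage is at top (388,193), with look-alikes in purple at (490,190) and green at (446,300). I choose the blue carrier and the black stage, and will check them in a crop and measure.

Run:
```python
from h import *
z=np.load('/tmp/top.npz');p=z['p'];d=z['d'];par={k:z[k] for k in('intrinsics','R','t')}
print(par['intrinsics'],-par['R'].T@par['t'])
a=cv2.resize(p[155:220,220:275],None,fx=7,fy=7,interpolation=cv2.INTER_CUBIC)
b=cv2.resize(p[140:245,340:435],None,fx=4,fy=4,interpolation=cv2.INTER_CUBIC)
c=np.zeros((460,780,3),np.uint8);c[:455,:385]=a;c[:420,390:770]=b;save('crop0',c)
W=pc(par,d)
for (u,v) in [(246,188),(246,178),(233,190),(223,248),(390,200),(380,165),(383,176),(100,250)]: print(u,v,W[v,u].round(4))
```

```text
[[422.15372331   0.         318.87113152]
 [  0.         422.15372331 190.17611403]
 [  0.           0.           1.        ]] [0.30435763 0.01326396 1.08127718]
246 188 [0.4889 0.1776 0.0455]
246 178 [0.5231 0.1854 0.0021]
233 190 [0.4905 0.2171 0.0061]
223 248 [0.3409 0.2284 0.0443]
390 200 [ 0.4641 -0.1841  0.0275]
380 165 [ 0.5524 -0.1589  0.0375]
383 176 [ 0.5229 -0.165   0.0425]
100 250 [0.3358 0.5453 0.0007]
```

View pics/crop0.png

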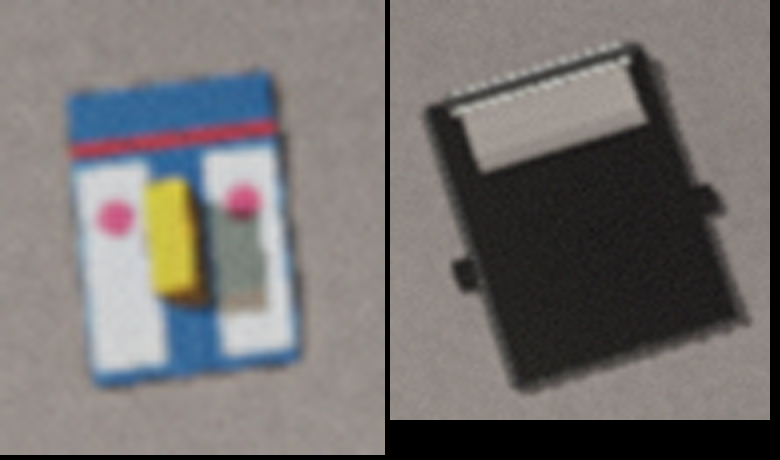

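Run:
```python
from h import *
from scipy.optimize import least_squares
z=np.load('/tmp/top.npz');p=z['p'].astype(int);d=z['d'];par={k:z[k] for k in('intrinsics','R','t')}
W=pc(par,d);r,g,b=p[...,0],p[...,1],p[...,2]
def rect(m,zc,name):
    # intersect pixel rays with plane z
    v,u=np.nonzero(m)
    C=-par['R'].T@par['t'];P=world(par,u,v,np.ones(len(u)))-C
    X=C+P*((zc-C[2])/P[:,2])[:,None]
    (c,wh,a)=cv2.minAreaRect((X[:,:2]*1000).astype(np.float32));print(name,c,wh,a)
    print(cv2.boxPoints((c,wh,a)).round(1).tolist())
M=np.zeros((400,640),bool);M[160:215,225:270]=1
rect(M&(b>r+40),.005,'plate')
m=M&(r>140)&(b<80)&(g>110);print(m.sum());P=W[m];P=P[P[:,2]>.035];print(P.mean(0),len(P));rect(m&(W[...,2]>.035),.043,'blk')
M[:]=0;M[150:240,345:432]=1
m=M&(r<60)&(abs(W[...,2]-.028)<.006);m=cv2.morphologyEx(m.astype(np.uint8),cv2.MORPH_OPEN,np.ones((5,5)))>0
rect(m,.028,'bed')
m=M&(r>100)&(W[...,2]>.03)&(abs(r-b)<25);m=cv2.morphologyEx(m.astype(np.uint8),cv2.MORPH_OPEN,np.ones((3,3)))>0
print(m.sum());rect(m,.039,'leaf')
w=camera_params('wrist');s=observe();C=-np.array(w['R']).T@w['t'];print(w['intrinsics'],C-s['eef_pos'],w['R'])
```

```text
plate (498.7460632324219, 184.93551635742188) (109.94024658203125, 74.33358001708984) 7.233605861663818
[[439.5, 214.89999389648438], [448.8999938964844, 141.10000610351562], [558.0, 155.0], [548.5999755859375, 228.6999969482422]]
77
[0.48733362 0.18196678 0.04295859] 74
blk (486.95263671875, 181.6451416015625) (35.62999725341797, 12.411317825317383) 2.057129144668579
[[468.8999938964844, 187.1999969482422], [469.3999938964844, 174.8000030517578], [505.0, 176.10000610351562], [504.5, 188.5]]
bed (477.0943908691406, -179.07879638671875) (174.2664337158203, 146.57005310058594) 16.62189292907715
[[372.6000061035156, -133.8000030517578], [414.6000061035156, -274.20001220703125], [581.5999755859375, -224.39999389648438], [539.5999755859375, -83.9000015258789]]
741
leaf (544.0468139648438, -158.08802795410156) (44.65163040161133, 110.79898834228516) 17.704877853393555
[[505.8999938964844, -112.0999984741211], [539.5999755859375, -217.6999969482422], [582.2000122070312, -204.10000610351562], [548.5, -98.5]]
[[294.62418351   0.         318.52619497]
 [  0.         294.62418351 203.51112057]
 [  0.           0.           1.        ]] [0.07363443 0.03114967 0.12889705] [[ 0.3861069  -0.92245331 -0.0011633 ]
 [-0.87634279 -0.36719979  0.3117493 ]
 [-0.28800133 -0.11934911 -0.95016368]]
```

>>> servo_tool([
  {"dx":0.06,"dy":0.1,"dz":0,"roll":0,"gripper":1},
  {"dx":0.16,"dy":0.28,"dz":0,"roll":-0.02,"gripper":1},
  {"dx":0.28,"dy":0.5,"dz":0,"roll":-0.046,"gripper":1},
  {"dx":0.4,"dy":0.72,"dz":0,"roll":-0.046,"gripper":1},
  {"dx":0.5,"dy":0.9,"dz":0,"roll":-0.046,"gripper":1},
  {"dx":0.55,"dy":1,"dz":0,"roll":-0.046,"gripper":1},
])

```text
t: 1.0
eef_pos: [0.3735, -0.4185, 0.2457]
tool_rot: [-0.0, 0.988, 0.152, 0.001]
force: [0.5, -1.1, 0.0]
grip_width: 0.0855
```

>>> servo_tool([
  {"dx":0.06,"dy":0.12,"dz":0,"roll":0,"gripper":1},
  {"dx":0.16,"dy":0.34,"dz":0,"roll":0,"gripper":1},
  {"dx":0.28,"dy":0.6,"dz":0,"roll":0,"gripper":1},
  {"dx":0.4,"dy":0.8,"dz":0,"roll":0,"gripper":1},
  {"dx":0.5,"dy":0.95,"dz":0,"roll":0,"gripper":1},
  {"dx":0.55,"dy":1,"dz":0,"roll":0,"gripper":1},
])

```text
t: 1.6
eef_pos: [0.4832, -0.2175, 0.2458]
tool_rot: [-0.001, 0.988, 0.153, 0.001]
force: [-0.5, 0.3, 0.2]
grip_width: 0.0851
```

>>> servo_tool([
  {"dx":0,"dy":0.1,"dz":0,"roll":0,"gripper":1},
  {"dx":0,"dy":0.25,"dz":0,"roll":0,"gripper":1},
  {"dx":0,"dy":0.3,"dz":0,"roll":0,"gripper":1},
  {"dx":0,"dy":0.3,"dz":0,"roll":0,"gripper":1},
  {"dx":0,"dy":0.3,"dz":0,"roll":0,"gripper":1},
])

```text
t: 2.1
eef_pos: [0.4808, -0.1642, 0.2454]
tool_rot: [0.001, 0.989, 0.149, 0.0]
force: [0.4, 0.0, 0.0]
grip_width: 0.0853
```

Run:
```python
from h import *
w=camera_params('wrist');p,d=camera('wrist');save('w1',p);np.savez('/tmp/w1',p=p,d=d,**w)
s=observe();print(s['eef_pos'],s['tool_rot'],s['t'])
```

```text
[ 0.48072503 -0.16445467  0.24537973] [ 5.00386036e-04  9.88922907e-01  1.48429219e-01 -1.28344236e-05] 2.15
```

View pics/w1.png

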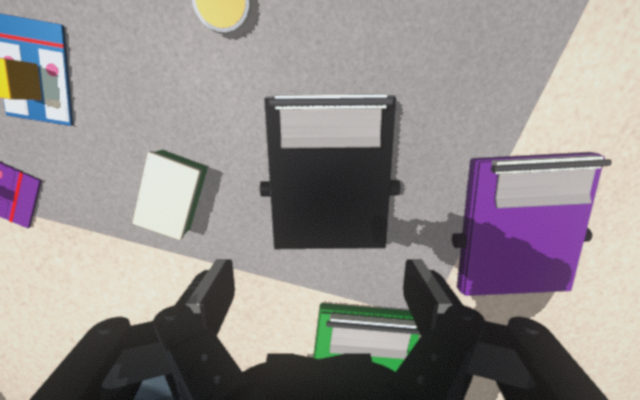

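```bash
cat >> h.py <<'E'
def plane(par,u,v,zc):
    C=-np.array(par['R']).T@np.array(par['t']);P=world(par,np.atleast_1d(u),np.atleast_1d(v),np.ones(np.size(u)))-C
    return C+P*((zc-C[2])/P[:,2])[:,None]
E
python3 - <<'E'
from h import *
z=np.load('/tmp/w1.npz');p=z['p'].astype(int);d=z['d'];par={k:z[k] for k in('intrinsics','R','t')}
big=cv2.resize(z['p'][90:260,250:410],None,fx=3.5,fy=3.5,interpolation=cv2.INTER_CUBIC);save('w1c',big)
W=pc(par,d)
for u,v in [(330,200),(330,240),(330,145),(330,140),(330,115),(330,102),(330,260)]: print(u,v,W[v,u].round(4),p[v,u])
gr=p.mean(2)
# side edges & front edge of bed by gradient, per row
L=[];Rr=[]
for v in list(range(200,240,2)):
    g=np.diff(gr[v]); L.append((255+np.argmin(g[255:300]),v)); Rr.append((370+np.argmax(g[370:410]),v))
F=[]
for u in range(290,375,3):
    g=np.diff(gr[:,u]); F.append((u,235+np.argmax(g[235:260])+.5))
E=[]
for u in range(290,374,3):
    g=np.diff(gr[:,u]); E.append((u,135+np.argmin(g[135:160])+.5))
def line(A,zc):
    A=np.array(A,float);X=plane(par,A[:,0]+(.5 if A is not F else 0),A[:,1],zc)[:,:2]
    vx,vy,x,y=cv2.fitLine(X.astype(np.float32),cv2.DIST_HUBER,0,.0001,.0001).ravel()
    return np.degrees(np.arctan2(vy,vx)),x,y
for n,A,zc in [('L',L,.028),('R',Rr,.028),('F',F,.028),('leaf',E,.042)]: print(n,line(A,zc))
# leaf lateral extents near the front edge
v=135
print([ (np.argmax(np.diff(gr[v])[265:300])+265,np.argmin(np.diff(gr[v])[360:392])+360) for v in (125,130,135,140,144)], E[0],E[-1])
E
```

```text
330 200 [ 0.4567 -0.186   0.0274] [33 34 34]
330 240 [ 0.405  -0.2026  0.0271] [41 39 41]
330 145 [ 0.5223 -0.1643  0.0438] [179 174 171]
330 140 [ 0.5271 -0.1629  0.0394] [179 175 173]
330 115 [ 0.5526 -0.1548  0.0385] [189 184 182]
330 102 [ 0.5652 -0.1504  0.0458] [93 91 93]
330 260 [ 0.3628 -0.2172 -0.0011] [172 166 166]
L (np.float32(17.311134), np.float32(0.41738516), np.float32(-0.12165461))
R (np.float32(8.901719), np.float32(0.453449), np.float32(-0.2654577))
F (np.float32(-71.95232), np.float32(0.39174992), np.float32(-0.1979075))
leaf (np.float32(-72.00392), np.float32(0.5207552), np.float32(-0.16777638))
[(np.int64(280), np.int64(380)), (np.int64(280), np.int64(380)), (np.int64(280), np.int64(379)), (np.int64(280), np.int64(379)), (np.int64(280), np.int64(380))] (290, np.float64(147.5)) (371, np.float64(146.5))
```

View pics/w1c.png

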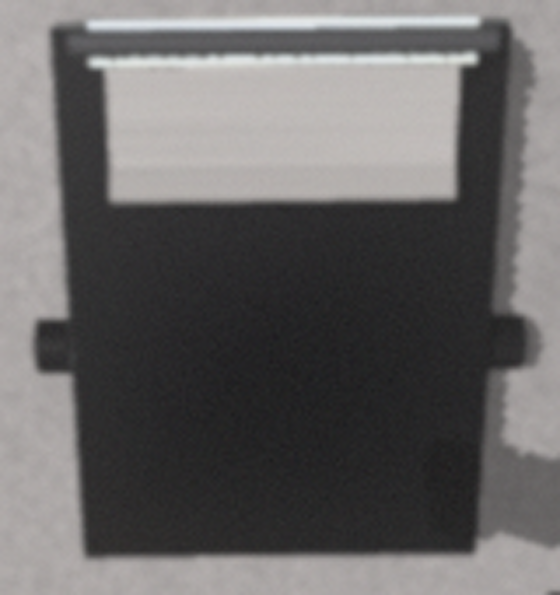

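Run:
```python
from h import *
z=np.load('/tmp/w1.npz');par={k:z[k] for k in('intrinsics','R','t')}
x=np.array([np.cos(np.radians(18)),np.sin(np.radians(18))])
for zc in (.0405,.0435): print(plane(par,330.7,147.4,zc))
f=plane(par,330.3,248.0,.028)[0];print(f,f[:2]+.133*x)
for q in [(280.9,148),(380.6,146.9)]: print(plane(par,*q,.042))
```

```text
[[ 0.51968353 -0.1660828   0.0405    ]]
[[ 0.52001943 -0.16585055  0.0435    ]]
[ 0.39463144 -0.20629447  0.028     ] [ 0.52112196 -0.16519521]
[[ 0.50284876 -0.11295312  0.042     ]]
[[ 0.53676293 -0.21906225  0.042     ]]
```

>>> servo_tool([
  {"dx":0,"dy":0.1,"dz":0,"roll":-0.02,"gripper":1},
  {"dx":0,"dy":0.3,"dz":0,"roll":-0.05,"gripper":1},
  {"dx":0,"dy":0.55,"dz":0,"roll":-0.083,"gripper":1},
  {"dx":0,"dy":0.8,"dz":0,"roll":-0.083,"gripper":1},
  {"dx":0,"dy":1,"dz":0,"roll":-0.083,"gripper":1},
])

```text
t: 2.65
eef_pos: [0.4812, 0.0387, 0.2456]
tool_rot: [-0.0, 0.998, 0.063, 0.0]
force: [1.3, -0.1, 0.4]
grip_width: 0.0854
```

>>> servo_tool([
  {"dx":0.01,"dy":0.2,"dz":0,"roll":0,"gripper":0.7},
  {"dx":0.02,"dy":0.4,"dz":0,"roll":0,"gripper":0.7},
  {"dx":0.04,"dy":0.6,"dz":0,"roll":0,"gripper":0.7},
  {"dx":0.04,"dy":0.74,"dz":0,"roll":0,"gripper":0.7},
  {"dx":0.04,"dy":0.74,"dz":0,"roll":0,"gripper":0.7},
  {"dx":0.04,"dy":0.74,"dz":0,"roll":0,"gripper":0.7},
  {"dx":0.04,"dy":0.74,"dz":0,"roll":0,"gripper":0.7},
])

```text
t: 3.35
eef_pos: [0.4896, 0.1832, 0.2451]
tool_rot: [0.001, 0.998, 0.062, -0.0]
force: [-0.0, -0.2, 0.0]
grip_width: 0.0599
```

Run:
```python
from h import *
w=camera_params('wrist');p,d=camera('wrist');save('w2',p);np.savez('/tmp/w2',p=p,d=d,**w)
s=observe();print(s['eef_pos'],s['tool_rot'],s['t'],s['grip_width'])
par=w;p=p.astype(int);r,g,b=p[...,0],p[...,1],p[...,2];W=pc(par,d)
M=np.zeros((400,640),bool);M[60:300,200:420]=1
for o in outline_of('wrist','carrier_grip')[:3]: print(o['score'],o['extent'])
v,u=np.nonzero(M&(b>r+40));X=plane(par,u,v,.005)
c,wh,a=cv2.minAreaRect((X[:,:2]*1000).astype(np.float32));print('plate',c,wh,a)
m=M&(r>120)&(b<90)&(g>90)&(abs(W[...,2]-.043)<.006);v,u=np.nonzero(m);X=plane(par,u,v,.043)
c,wh,a=cv2.minAreaRect((X[:,:2]*1000).astype(np.float32));print('blk',c,wh,a,m.sum())
```

```text
[0.48950289 0.18324413 0.24513615] [ 5.55032145e-04  9.98106231e-01  6.15112562e-02 -9.16747436e-05] 3.4 0.05998404623770054
0.8 [231.7, 238.2, 79.5, 65.2]
0.58 [286.2, 122.4, 61.5, 86.8]
plate (497.2992248535156, 186.10275268554688) (108.53206634521484, 76.01220703125) 7.037225246429443
blk (418.2198791503906, 203.77220153808594) (27.349754333496094, 184.87570190429688) 74.31410217285156 529
```

View pics/w2.png

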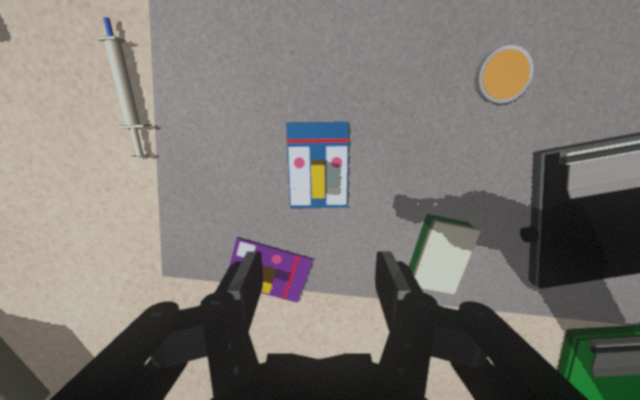

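The blue carrier is centred at (318,165) with its block at (319,180), square to the jaws. The purple look-alike at (272,270) is out of the way. Descending.

>>> servo_tool([
  {"dx":-0.008,"dy":0.005,"dz":-0.1,"roll":0,"gripper":0.7},
  {"dx":-0.008,"dy":0.005,"dz":-0.3,"roll":0,"gripper":0.7},
  {"dx":-0.008,"dy":0.005,"dz":-0.5,"roll":0,"gripper":0.7},
  {"dx":-0.008,"dy":0.005,"dz":-0.7,"roll":0,"gripper":0.7},
  {"dx":-0.008,"dy":0.005,"dz":-0.85,"roll":0,"gripper":0.7},
  {"dx":-0.008,"dy":0.005,"dz":-0.95,"roll":0,"gripper":0.7},
  {"dx":-0.008,"dy":0.005,"dz":-1,"roll":0,"gripper":0.7},
])

```text
t: 4.15
eef_pos: [0.4867, 0.1847, 0.0435]
tool_rot: [0.001, 0.998, 0.062, -0.001]
force: [-0.3, -0.2, -0.2]
grip_width: 0.0596
```

>>> servo_tool([
  {"dx":0,"dy":0,"dz":-0.03,"roll":0,"gripper":0.7},
  {"dx":0,"dy":0,"dz":-0.06,"roll":0,"gripper":0.7},
  {"dx":0,"dy":0,"dz":-0.09,"roll":0,"gripper":0.7},
  {"dx":0,"dy":0,"dz":-0.09,"roll":0,"gripper":0.5},
])

```text
t: 4.55
eef_pos: [0.4873, 0.1863, 0.0273]
tool_rot: [0.0, 0.998, 0.063, 0.0]
force: [-0.5, 0.0, -0.4]
grip_width: 0.0469
```

>>> servo_tool([
  {"dx":0,"dy":0,"dz":0,"roll":0,"gripper":0},
  {"dx":0,"dy":0,"dz":0,"roll":0,"gripper":0},
  {"dx":0,"dy":0,"dz":0,"roll":0,"gripper":0},
  {"dx":0,"dy":0,"dz":0,"roll":0,"gripper":0},
  {"dx":0,"dy":0,"dz":0,"roll":0,"gripper":0},
  {"dx":0,"dy":0,"dz":0,"roll":0,"gripper":0},
], grip_force=60)

```text
t: 5.15
eef_pos: [0.4879, 0.1866, 0.028]
tool_rot: [-0.0, 0.998, 0.063, 0.001]
force: [-0.8, 0.4, 6.0]
grip_width: 0.0149
```

Run:
```python
from h import *
w=camera_params('wrist');p,d=camera('wrist');save('w3',p)
s=observe();print(s['eef_pos'],s['tool_rot'],s['t'],s['grip_width'],s['force'])
```

```text
[0.48781619 0.18661076 0.02798182] [-3.56430827e-05  9.97996999e-01  6.32583801e-02  6.05766045e-04] 5.2 0.015080166795126566 [-0.49739433 -1.20327482  5.82314273]
```

View pics/w3.png

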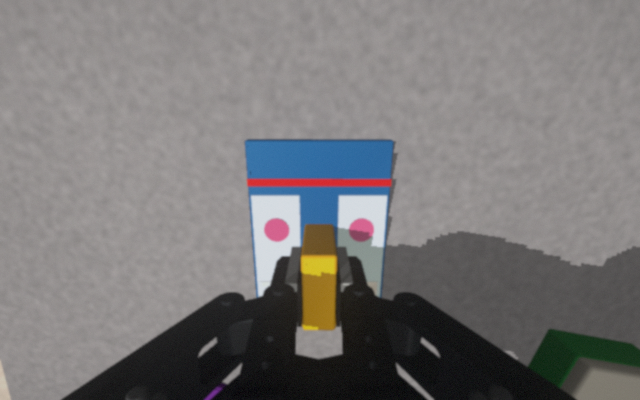

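>>> servo_tool([
  {"dx":0,"dy":0,"dz":0.05,"roll":0,"gripper":0},
  {"dx":0,"dy":0,"dz":0.15,"roll":0,"gripper":0},
  {"dx":0,"dy":0,"dz":0.3,"roll":0,"gripper":0},
  {"dx":0,"dy":0,"dz":0.45,"roll":0,"gripper":0},
  {"dx":0,"dy":0,"dz":0.55,"roll":0,"gripper":0},
  {"dx":0,"dy":0,"dz":0.6,"roll":0,"gripper":0},
  {"dx":0,"dy":0,"dz":0.6,"roll":0,"gripper":0},
  {"dx":0,"dy":0,"dz":0.6,"roll":0,"gripper":0},
])

```text
t: 6.0
eef_pos: [0.4866, 0.186, 0.1465]
tool_rot: [0.0, 0.998, 0.063, -0.001]
force: [0.3, 0.1, -1.6]
grip_width: 0.0149
```

```bash
cat > cf.py <<'E'
from h import *
import sys
def look(name):
    s=observe();w=camera_params('wrist');p,d=camera('wrist');save(name,p);s=observe()
    e=s['eef_pos'];q=s['tool_rot'];print('tcp',e.round(4),q.round(4),s['t'],s['grip_width'],s['force'].round(2))
    a=2*np.arctan2(q[2],q[1]);print('toolyaw',np.degrees(a))
    pi=p.astype(int);r,g,b=pi[...,0],pi[...,1],pi[...,2];m=(b>r+40)&(b>g+25)
    v,u=np.nonzero(m[:240]);print('blue box',u.min(),u.max(),v.min())
    ro=np.diff(pi.sum(2).astype(float),axis=0)
    A=np.array([(uu,100+np.argmax((m[100:200,uu])) -.5) for uu in range(258,384,4)],float)
    X=plane(w,A[:,0],A[:,1],e[2]-.023)
    vx,vy,x,y=cv2.fitLine(X[:,:2].astype(np.float32),cv2.DIST_HUBER,0,.0001,.0001).ravel()
    ang=np.degrees(np.arctan2(vy,vx))
    row=int(A[:,1].mean())+4;uu=np.nonzero(m[row])[0];f=plane(w,(uu.min()+uu.max())/2,A[:,1].mean(),e[2]-.023)[0]
    ex=np.array([np.cos(a),np.sin(a)]);ey=np.array([-ex[1],ex[0]]);dd=f[:2]-e[:2]
    ar=(uu.min(),uu.max());wd=np.ptp(plane(w,np.array(ar),np.full(2,row),e[2]-.023),axis=0)
    print('edge ang(+90)',ang,'front',f.round(4),'rel tool x,y',dd@ex,dd@ey,'width',np.hypot(*wd[:2]))
    W=pc(w,d);v0=int(A[:,1].mean())
    for uu in (256,300,340,384):
        print('z rel',[(np.median(W[vv-1:vv+2,uu-3:uu+4,2])-e[2]).round(4) for vv in (v0+8,v0+22,v0+30)])
if __name__=='__main__': look(sys.argv[1])
E
python3 cf.py w4
```

```text
tcp [0.4864 0.1859 0.1461] [ 4.00e-04  9.98e-01  6.33e-02 -1.20e-03] 6.05 0.015121173201531724 [ 0.03 -0.46 -0.99]
toolyaw 7.255062479870488
blue box 25 392 0
edge ang(+90) -82.76919 front [0.5501 0.1945 0.1231] rel tool x,y 0.0642593669747772 0.00040536048927723646 width 0.07486070844363656
z rel [np.float64(-0.0225), np.float64(-0.0224), np.float64(-0.0222)]
z rel [np.float64(-0.0222), np.float64(-0.0225), np.float64(-0.0225)]
z rel [np.float64(-0.0225), np.float64(-0.0227), np.float64(-0.0224)]
z rel [np.float64(-0.0226), np.float64(-0.0225), np.float64(-0.0224)]
```

View pics/w4.png

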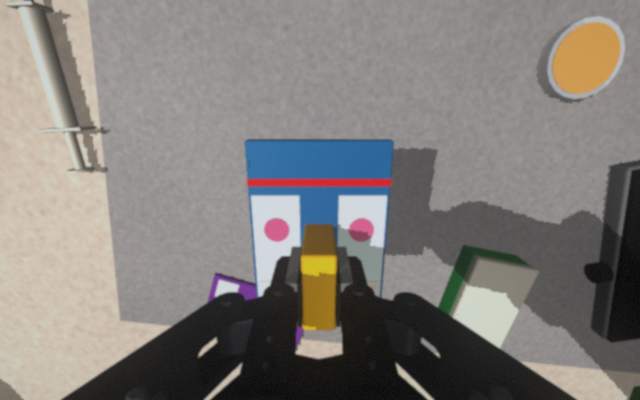

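>>> servo_tool([
  {"dx":0,"dy":-0.1,"dz":0,"roll":0.01,"gripper":0},
  {"dx":0,"dy":-0.25,"dz":0,"roll":0.03,"gripper":0},
  {"dx":-0.02,"dy":-0.4,"dz":0,"roll":0.05,"gripper":0},
  {"dx":-0.04,"dy":-0.55,"dz":0,"roll":0.07,"gripper":0},
  {"dx":-0.06,"dy":-0.7,"dz":0,"roll":0.09,"gripper":0},
  {"dx":-0.08,"dy":-0.85,"dz":0,"roll":0.09,"gripper":0},
  {"dx":-0.1,"dy":-1,"dz":0,"roll":0.09,"gripper":0},
])

```text
t: 6.75
eef_pos: [0.4661, -0.0147, 0.146]
tool_rot: [-0.0, 0.988, 0.157, -0.001]
force: [0.2, 0.1, -1.6]
grip_width: 0.0154
```

>>> servo_tool([
  {"dx":-0.04,"dy":-0.15,"dz":0,"roll":0,"gripper":0},
  {"dx":-0.09,"dy":-0.35,"dz":0,"roll":0,"gripper":0},
  {"dx":-0.15,"dy":-0.55,"dz":0,"roll":0,"gripper":0},
  {"dx":-0.2,"dy":-0.75,"dz":0,"roll":0,"gripper":0},
  {"dx":-0.25,"dy":-0.87,"dz":0,"roll":0,"gripper":0},
  {"dx":-0.25,"dy":-0.92,"dz":0,"roll":0,"gripper":0},
  {"dx":-0.25,"dy":-0.92,"dz":0,"roll":0,"gripper":0},
  {"dx":-0.25,"dy":-0.92,"dz":0,"roll":0,"gripper":0},
])

```text
t: 7.55
eef_pos: [0.4177, -0.1961, 0.1468]
tool_rot: [-0.001, 0.987, 0.158, -0.0]
force: [0.1, 0.5, -1.7]
grip_width: 0.0149
```

```bash
python3 cf.py w5
```

```text
tcp [ 0.4178 -0.1958  0.147 ] [-6.000e-04  9.874e-01  1.583e-01 -1.000e-04] 7.6 0.01514283688295169 [-0.28 -0.18 -0.91]
toolyaw 18.216236130502665
blue box 244 393 139
edge ang(+90) -71.85127 front [ 0.4791 -0.1755  0.124 ] rel tool x,y 0.06448287450118205 0.00013602191959160106 width 0.07559485952487802
z rel [np.float64(-0.0226), np.float64(-0.0225), np.float64(-0.0228)]
z rel [np.float64(-0.0228), np.float64(-0.0225), np.float64(-0.0229)]
z rel [np.float64(-0.0228), np.float64(-0.0229), np.float64(-0.023)]
z rel [np.float64(-0.0227), np.float64(-0.0228), np.float64(-0.0228)]
```

View pics/w5.png

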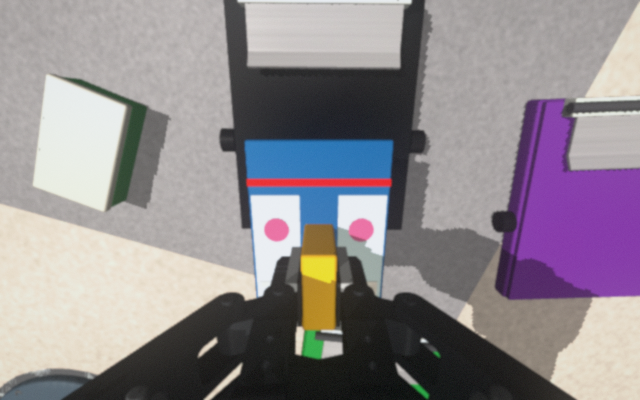

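```bash
cat > lf.py <<'E'
from h import *
import sys
w=camera_params('wrist');p,d=camera('wrist');save(sys.argv[1],p);s=observe();e=s['eef_pos']
gr=cv2.GaussianBlur(p,(3,3),0).astype(float).mean(2)
r0,r1=int(sys.argv[2]),int(sys.argv[3])
A=np.array([(u,r0+np.argmin(np.diff(gr[r0:r1,u]))+.5) for u in range(258,390,4)])
X=plane(w,A[:,0],A[:,1],.042)
vx,vy,x,y=cv2.fitLine(X[:,:2].astype(np.float32),cv2.DIST_HUBER,0,.0001,.0001).ravel()
print('edge',np.degrees(np.arctan2(vy,vx)),x,y,'row',A[:,1].mean())
v=int(np.median(A[:,1]))-6;g=np.diff(gr[v]);l=230+np.argmax(g[230:262]);r=385+np.argmin(g[385:420]);print(l,r)
m=plane(w,(l+r)/2+.5,np.median(A[:,1]),.042)[0];print('mouth',m)
a=np.radians(18);ex=np.array([np.cos(a),np.sin(a)]);ey=np.array([-ex[1],ex[0]])
for M in (m[:2],np.array([.521,-.1655])):
    D=e[:2]+.0644*ex-M;print('front in mouth',D@ex,D@ey)
E
python3 lf.py w6 50 85
```

```text
edge -72.11508 0.521688 -0.16911706 row 67.5909090909091
247 400
mouth [ 0.52057397 -0.16551201  0.042     ]
front in mouth -0.04258866202405704 0.002975800181266951
front in mouth -0.04299755046898702 0.0030960239848255256
```

>>> servo_tool([
  {"dx":0.0045,"dy":-0.0145,"dz":-0.05,"roll":0,"gripper":0},
  {"dx":0.0045,"dy":-0.0145,"dz":-0.15,"roll":0,"gripper":0},
  {"dx":0.0045,"dy":-0.0145,"dz":-0.26,"roll":0,"gripper":0},
  {"dx":0.0045,"dy":-0.0145,"dz":-0.35,"roll":0,"gripper":0},
  {"dx":0.0045,"dy":-0.0145,"dz":-0.4,"roll":0,"gripper":0},
  {"dx":0.0045,"dy":-0.0145,"dz":-0.43,"roll":0,"gripper":0},
  {"dx":0.0045,"dy":-0.0145,"dz":-0.44,"roll":0,"gripper":0},
  {"dx":0.0045,"dy":-0.0145,"dz":-0.44,"roll":0,"gripper":0},
])

```text
t: 8.45
eef_pos: [0.4186, -0.2004, 0.0595]
tool_rot: [0.0, 0.988, 0.157, 0.0]
force: [1.3, 0.0, -0.1]
grip_width: 0.0152
```

```bash
python3 cf.py w7; python3 lf.py w8 50 110
python3 - <<'E'
from h import *
w=camera_params('wrist');p,d=camera('wrist');W=pc(w,d)
for u in(239,240,400,402):
  print([W[v,u].round(4).tolist() for v in (115,130,150)])
E
```

```text
tcp [ 0.4187 -0.2005  0.0598] [3.000e-04 9.876e-01 1.570e-01 5.000e-04] 8.5 0.015144236806192106 [ 0.15 -0.68 -1.04]
toolyaw 18.066167137051046
blue box 244 393 139
edge ang(+90) -71.94751 front [ 0.48   -0.1799  0.0368] rel tool x,y 0.06461609996303168 0.0006019132983660298 width 0.0755396839581708
z rel [np.float64(-0.0229), np.float64(-0.0227), np.float64(-0.023)]
z rel [np.float64(-0.0233), np.float64(-0.0228), np.float64(-0.0228)]
z rel [np.float64(-0.0229), np.float64(-0.0231), np.float64(-0.0232)]
z rel [np.float64(-0.0229), np.float64(-0.0228), np.float64(-0.023)]
edge -65.259476 0.5098284 -0.17064096 row 71.8030303030303
259 386
mouth [ 0.51098602 -0.17218154  0.042     ]
front in mouth -0.03209202521807532 0.001448060843301285
front in mouth -0.04368059384165428 -0.0018119671704143465
[[0.478, -0.1374, 0.0288], [0.4704, -0.1388, 0.0274], [0.4603, -0.1415, 0.0289]]
[[0.4781, -0.1378, 0.0285], [0.4709, -0.1398, 0.0297], [0.4601, -0.1417, 0.0272]]
[[0.504, -0.2172, 0.0282], [0.4969, -0.2202, 0.0283], [0.4871, -0.2245, 0.0275]]
[[0.5043, -0.2182, 0.0281], [0.4972, -0.2212, 0.0281], [0.4875, -0.2254, 0.0281]]
```

View pics/w7.png

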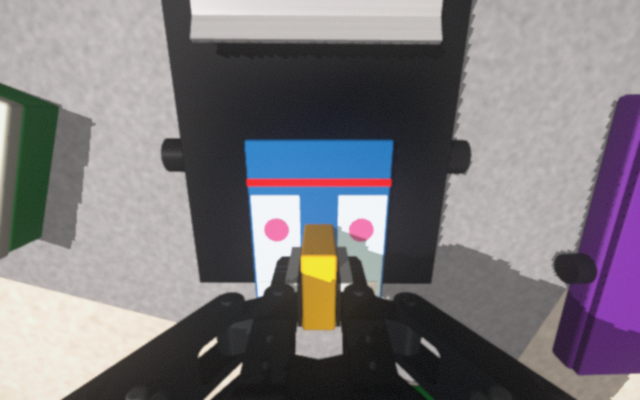

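Run:
```python
from h import *
w=camera_params('wrist');s=observe();e=s['eef_pos']
a=np.radians(18);ex=np.array([np.cos(a),np.sin(a)]);ey=np.array([-ex[1],ex[0]])
F=plane(w,318.7,139,.0368)[0]
l,r=plane(w,190.5,41.5,.041)[0],plane(w,443.5,42,.041)[0];m=(l+r)/2
print(m,np.hypot(*(l-r)[:2]),np.degrees(np.arctan2(*(r-l)[[1,0]])),(F-m)[:2]@ex,(F-m)[:2]@ey)
```

```text
[ 0.52072814 -0.16631498  0.041     ] 0.11332175085899669 -72.07035432885543 -0.04319003272418313 -0.0007778173713135859
```

>>> servo_tool([
  {"dx":0,"dy":0,"dz":-0.006,"roll":0,"gripper":0},
  {"dx":0,"dy":0,"dz":-0.0125,"roll":0,"gripper":0},
  {"dx":0,"dy":0,"dz":-0.0125,"roll":0,"gripper":0},
  {"dx":0,"dy":0,"dz":-0.0125,"roll":0,"gripper":0},
])

```text
t: 9.0
eef_pos: [0.4182, -0.2005, 0.0568]
tool_rot: [0.0, 0.988, 0.157, 0.0]
force: [0.4, 0.8, -0.8]
grip_width: 0.0151
```

>>> servo_tool([
  {"dx":0.019,"dy":0.006,"dz":0,"roll":0,"gripper":0},
  {"dx":0.048,"dy":0.016,"dz":0,"roll":0,"gripper":0},
  {"dx":0.095,"dy":0.031,"dz":0,"roll":0,"gripper":0},
  {"dx":0.143,"dy":0.046,"dz":0,"roll":0,"gripper":0},
  {"dx":0.176,"dy":0.057,"dz":0,"roll":0,"gripper":0},
  {"dx":0.19,"dy":0.062,"dz":0,"roll":0,"gripper":0},
  {"dx":0.19,"dy":0.062,"dz":0,"roll":0,"gripper":0},
  {"dx":0.19,"dy":0.062,"dz":0,"roll":0,"gripper":0},
])

```text
t: 9.8
eef_pos: [0.4558, -0.188, 0.0567]
tool_rot: [-0.0, 0.988, 0.157, -0.0]
force: [0.2, 0.4, -1.4]
grip_width: 0.0149
```

```bash
python3 cf.py w9
```

```text
tcp [ 0.4557 -0.1882  0.0567] [-0.000e+00  9.876e-01  1.568e-01 -4.000e-04] 9.85 0.015121504827212185 [-0.68  0.52 -1.31]
toolyaw 18.037652049148445
blue box 244 393 139
edge ang(+90) -71.96462 front [ 0.5172 -0.1676  0.0337] rel tool x,y 0.06482222223551241 0.0005030670219818126 width 0.07563608255007884
z rel [np.float64(-0.0225), np.float64(-0.0229), np.float64(-0.0225)]
z rel [np.float64(-0.0229), np.float64(-0.0227), np.float64(-0.0227)]
z rel [np.float64(-0.023), np.float64(-0.0226), np.float64(-0.0225)]
z rel [np.float64(-0.0225), np.float64(-0.0227), np.float64(-0.0226)]
```

View pics/w9.png

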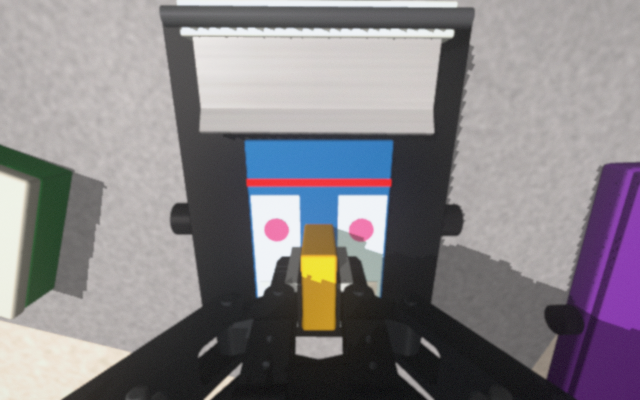

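>>> servo_tool([
  {"dx":0.014,"dy":0.005,"dz":0,"roll":0,"gripper":0},
  {"dx":0.033,"dy":0.011,"dz":0,"roll":0,"gripper":0},
  {"dx":0.052,"dy":0.017,"dz":0,"roll":0,"gripper":0},
  {"dx":0.067,"dy":0.022,"dz":0,"roll":0,"gripper":0},
  {"dx":0.067,"dy":0.022,"dz":0,"roll":0,"gripper":0},
])

```text
t: 10.35
eef_pos: [0.4703, -0.1833, 0.0569]
tool_rot: [0.0, 0.988, 0.157, 0.0]
force: [-0.7, -0.5, -1.2]
grip_width: 0.0148
```

>>> servo_tool([
  {"dx":0.01,"dy":0.003,"dz":0,"roll":0,"gripper":0},
  {"dx":0.026,"dy":0.008,"dz":0,"roll":0,"gripper":0},
  {"dx":0.043,"dy":0.014,"dz":0,"roll":0,"gripper":0},
  {"dx":0.057,"dy":0.018,"dz":0,"roll":0,"gripper":0},
  {"dx":0.057,"dy":0.018,"dz":0,"roll":0,"gripper":0},
  {"dx":0.057,"dy":0.018,"dz":0,"roll":0,"gripper":0},
])

```text
t: 10.95
eef_pos: [0.481, -0.18, 0.0568]
tool_rot: [0.0, 0.988, 0.157, -0.0]
force: [-0.1, -0.5, -1.2]
grip_width: 0.0152
```

Run:
```python
from h import *
w=camera_params('wrist');p,d=camera('wrist');save('w10',p);s=observe();e=s['eef_pos']
print(e,s['tool_rot'],s['force'],s['moment'])
a=np.radians(18);ex=np.array([np.cos(a),np.sin(a)]);ey=np.array([-ex[1],ex[0]])
D=e[:2]+.0647*ex+.0004*ey-np.array([.521,-.1658]);print(D@ex,D@ey)
save('w10c',cv2.resize(p[100:260,180:460],None,fx=2.8,fy=2.8,interpolation=cv2.INTER_CUBIC))
W=pc(w,d);print([W[v,319].round(4).tolist() for v in (130,150,160,170,180)])
```

```text
[ 0.48086038 -0.18007255  0.05678072] [ 2.10052599e-05  9.87615092e-01  1.56896191e-01 -1.24125047e-04] [-0.38705006  0.48524832 -1.78254604] [ 0.00250303 -0.04556796 -0.01530339]
0.022114488865227187 -0.0007701756047412
[[0.5467, -0.1584, 0.038], [0.5375, -0.1614, 0.0383], [0.5329, -0.1629, 0.039], [0.5284, -0.1643, 0.0407], [0.524, -0.1658, 0.0427]]
```

View pics/w10c.png

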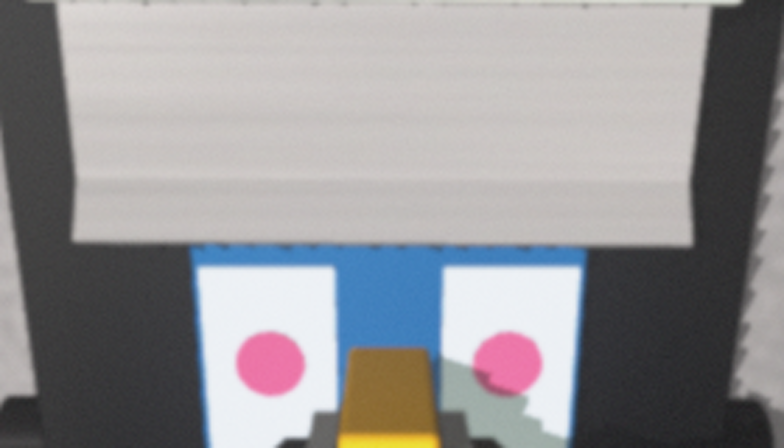

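>>> servo_tool([
  {"dx":0,"dy":0,"dz":-0.003,"roll":0,"gripper":0},
  {"dx":0,"dy":0,"dz":-0.006,"roll":0,"gripper":0},
  {"dx":0,"dy":0,"dz":-0.006,"roll":0,"gripper":0},
  {"dx":0,"dy":0,"dz":-0.006,"roll":0,"gripper":0},
])

```text
t: 11.4
eef_pos: [0.4809, -0.1801, 0.0559]
tool_rot: [0.0, 0.988, 0.157, -0.0]
force: [-2.1, 0.3, 2.9]
grip_width: 0.0152
```

>>> servo_tool([
  {"dx":0,"dy":0,"dz":-0.002,"roll":0,"gripper":0},
  {"dx":0,"dy":0,"dz":-0.002,"roll":0,"gripper":0},
  {"dx":0,"dy":0,"dz":-0.002,"roll":0,"gripper":0},
  {"dx":0,"dy":0,"dz":-0.002,"roll":0,"gripper":0},
])

```text
t: 11.8
eef_pos: [0.4808, -0.1801, 0.0559]
tool_rot: [0.0, 0.988, 0.157, -0.0]
force: [-2.9, 0.8, 8.1]
grip_width: 0.0149
```

>>> servo_tool([
  {"dx":0,"dy":0,"dz":-0.001,"roll":0,"gripper":0},
  {"dx":0,"dy":0,"dz":-0.001,"roll":0,"gripper":0},
  {"dx":0,"dy":0,"dz":-0.001,"roll":0,"gripper":0},
  {"dx":0,"dy":0,"dz":-0.001,"roll":0,"gripper":0},
  {"dx":0,"dy":0,"dz":-0.001,"roll":0,"gripper":0},
])

```text
t: 12.3
eef_pos: [0.4809, -0.1801, 0.0559]
tool_rot: [0.0, 0.988, 0.157, -0.0]
force: [-4.3, 0.5, 9.7]
grip_width: 0.015
```

Run:
```python
from h import *
w=camera_params('wrist');p,d=camera('wrist');save('w11',p);s=observe();e=s['eef_pos']
print(e,s['tool_rot'],s['force'],s['moment'],s['joint_vel'].round(3))
a=np.radians(18);ex=np.array([np.cos(a),np.sin(a)]);ey=np.array([-ex[1],ex[0]])
D=e[:2]+.0647*ex+.0004*ey-np.array([.521,-.1658]);print(D@ex,D@ey)
W=pc(w,d);print([np.median(W[v-1:v+2,316:323],axis=(0,1)).round(4).tolist() for v in (130,150,160,170,180)])
print([(np.median(W[v-1:v+2,u-2:u+3,2])).round(4) for u,v in [(265,200),(375,200),(318,205),(262,250),(265,270),(375,280)]])
save('w11c',cv2.resize(p[100:260,180:460],None,fx=2.8,fy=2.8,interpolation=cv2.INTER_CUBIC))
p,d=camera('side');save('side2',cv2.resize(p[100:260,230:450],None,fx=3.5,fy=3.5,interpolation=cv2.INTER_CUBIC))
```

```text
[ 0.48081767 -0.1801276   0.05586763] [ 2.33012241e-04  9.87627948e-01  1.56814951e-01 -2.30094859e-04] [-3.9243453   0.59264456 10.22852951] [0.2247892  0.6844386  0.01223712] [ 0.     0.001 -0.    -0.001 -0.     0.002  0.001]
0.022056864433343863 -0.0008093331053342017
[[0.5467, -0.1585, 0.0389], [0.5375, -0.1615, 0.0385], [0.5329, -0.163, 0.0388], [0.5284, -0.1645, 0.0403], [0.5242, -0.1658, 0.0424]]
[np.float64(0.0339), np.float64(0.0342), np.float64(0.0332), np.float64(0.0338), np.float64(0.0338), np.float64(0.0337)]
```

View pics/w11c.png

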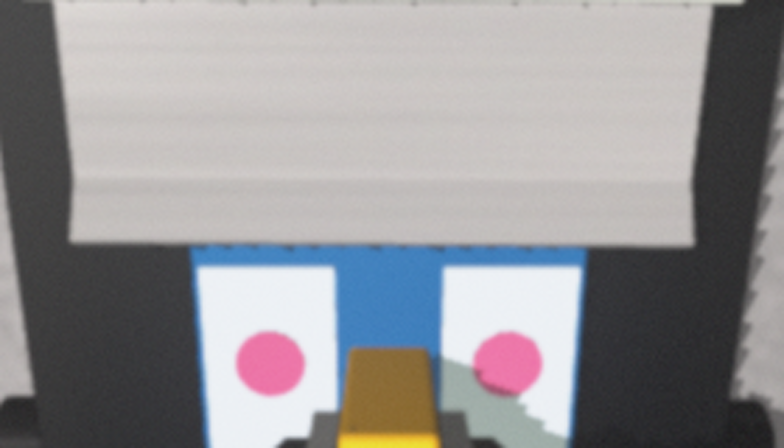

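View pics/side2.png

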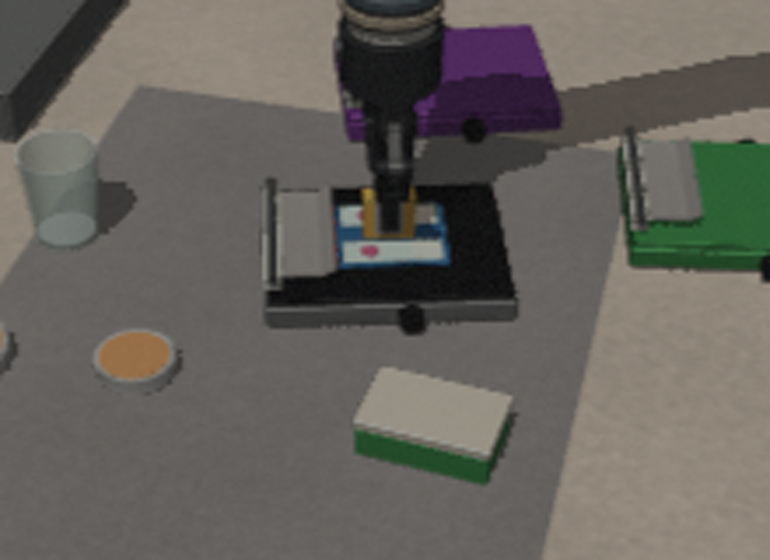

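Both views show the carrier flat and centred, with its front under the leaf and the leaf down. In the wrist crop the leaf edge, at row 243, hides the red line.

```bash
python3 -c "
from h import *
print(job_done());s=observe();print(s['t'],s['force'],s['eef_pos'])"
```

```text
the job is handed in; nothing more can be done
None
the job is handed in; nothing more can be done
```

I gripped the blue carrier by its yellow block and slid it level under the black stage's leaf. I pressed it flat and handed it in at about 12.5 s, still gripping and pressing.

My last checks, all measured just before hand-in:
- **Position:** the front edge is about 22 mm under the leaf edge and 0.8 mm off its middle. It is square to within about 0.2°, going by the tool's heading.
- **Seating:** the plate's top reads level within noise, about 6 mm above the stage top. That puts the underside within about 1 mm of the stage.
- **Push:** the tool reads about +10 N upward against about -1.5 N when hanging free, so the push is about 10–12 N. There is also about 4 N of sideways force.
- **Leaf:** its depth profile is the same as before pressing, with the top face 10–11 mm above the stage, so it stayed down.
- **Bystanders:** the beaker, small dish and slide box look undisturbed in the last side view. I did not recheck the others, but the arm passed nowhere near them.

Two automatic measurements failed on the way. One picture's search for the leaf edge gave a wrong position, and one search for the yellow block gave a nonsense box. I replaced the first with pixel readings from the picture and the second with the plate's outline. Both replacements agreed with the other views to 1–2 mm.

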